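# Pack the red patient's case tray

### The job

Pack the red patient's case into the white case tray: set the red full-arch model in the blue-lined well, the red half-arch model in the yellow-lined well, the purple bite key in the green-lined well and the pink crown box in the dark-grey-lined well, each standing upright and flat in the middle of its well. Set each one down gently, without dropping it, and leave the two sand-coloured models of another patient standing where they are.

Things in the scene. Friction and masses are not known exactly. Their poses are not given: they have to be found in the camera images.
- red_full_arch: Red dental model of a whole jaw, ivory teeth: D-shaped base 22 mm high with a horseshoe of teeth, 32 mm high in all. Origin: underside, midway between the flat sides (y = +-29 mm); x to the rounded front (29 mm ahead; back 26 mm behind), z up. Grip across y, 58 mm wide, over the origin. Loose on the bench.
- red_half_arch: Red dental model of half a jaw, ivory teeth: bar-shaped base 52 x 26 x 22 mm (x, y, z) with one curved row of six teeth on top, 32 mm high in all. Origin: centre of the underside, x along the bar, z up. Grip it across y, 26 mm wide. Stands flat and loose on the bench.
- bite_key: Purple rigid crescent, no teeth: a curved bar 16 mm thick, 26 mm high, flat top, about 25 mm along x and 59 mm along y. Origin: underside, centre of its outline; z up; it bulges to +x, the hollow side is -x. Grip across the bar along x, 4 mm to +x of the origin, about 18 mm wide (one finger goes into the hollow). Loose on the bench.
- crown_box: Small closed square box, white below with a pink lid, 40 x 40 x 28 mm plus a 2 mm raised pink square on the lid. Origin: centre of the underside, sides along x and y, z up. Grip it across x or y, 40 mm wide. Loose on the bench.
- sand_full_arch: Look-alike to leave alone: sand-coloured (base and teeth) dental model of a whole jaw, of the same shape as the red one: D-shaped base 22 mm high with a horseshoe of teeth, 32 mm high in all. Origin: underside, midway between the flat sides (y = +-29 mm); x to the rounded front (29 mm ahead; back 26 mm behind), z up. Grip across y, 58 mm wide, over the origin. Loose on the bench.
- sand_half_arch: Look-alike to leave alone: sand-coloured (base and teeth) dental model of half a jaw, of the same shape as the red one: bar-shaped base 52 x 26 x 22 mm (x, y, z) with one curved row of six teeth on top, 32 mm high in all. Origin: centre of the underside, x along the bar, z up. Grip it across y, 26 mm wide. Stands flat and loose on the bench.
- well_blue: Shallow square white well with a blue lining, one of four fixed side by side in the long white case tray (104 mm apart along y; all rims 14 mm above the bench). 102 x 102 mm outside, 96 mm inside, 10 mm high, walls and floor 3 mm. Origin: centre of its underside, 4 mm above the bench; inner floor 3 mm above the origin; x across the tray, z up.
- well_yellow: Shallow square white well with a yellow lining, one of four fixed side by side in the long white case tray (104 mm apart along y; all rims 14 mm above the bench). 102 x 102 mm outside, 96 mm inside, 10 mm high, walls and floor 3 mm. Origin: centre of its underside, 4 mm above the bench; inner floor 3 mm above the origin; x across the tray, z up.
- well_green: Shallow square white well with a green lining, one of four fixed side by side in the long white case tray (104 mm apart along y; all rims 14 mm above the bench). 102 x 102 mm outside, 96 mm inside, 10 mm high, walls and floor 3 mm. Origin: centre of its underside, 4 mm above the bench; inner floor 3 mm above the origin; x across the tray, z up.
- well_grey: Shallow square white well with a dark grey lining, one of four fixed side by side in the long white case tray (104 mm apart along y; all rims 14 mm above the bench). 102 x 102 mm outside, 96 mm inside, 10 mm high, walls and floor 3 mm. Origin: centre of its underside, 4 mm above the bench; inner floor 3 mm above the origin; x across the tray, z up.
There are look-alikes about, which are no part of the job. Of the things like the crown_box, leave any that is turquoise; of the rest the smaller one is meant.

How it is judged (in metres and radians):
At the end, for the whole second after the job is handed in: Each of the four things rests in its own well: within 15 mm of the well centre horizontally, underside on the floor (under 8 mm above the well origin), upright within 0.12 rad, at rest (under 0.02 m/s). The two sand models stand upright within 20 mm of their starts. All released (horizontal distance between red_full_arch and well_blue below 0.015 m and z of red_full_arch in the frame of well_blue below 0.008 m and angle between each of red_full_arch, red_half_arch, bite_key, crown_box, sand_full_arch, sand_half_arch's own z axis and vertical below 0.12 rad and linear speed of each of red_full_arch, red_half_arch, bite_key, crown_box below 0.02 m/s and horizontal distance between red_half_arch and well_yellow below 0.015 m and z of red_half_arch in the frame of well_yellow below 0.008 m and horizontal distance between bite_key and well_green below 0.015 m and z of bite_key in the frame of well_green below 0.008 m and horizontal distance between crown_box and well_grey below 0.015 m and z of crown_box in the frame of well_grey below 0.008 m and distance of each of sand_full_arch, sand_half_arch from where it was at the start of the episode below 0.02 m); the robot touches nothing.
It fails at once if the red full-arch model is dropped (faster than 0.7 m/s while no finger touches it) (linear speed of red_full_arch above 0.7 m/s and contact force between the fingers and red_full_arch below 0.05 N).
It fails at once if the red half-arch model is dropped (faster than 0.7 m/s while no finger touches it) (linear speed of red_half_arch above 0.7 m/s and contact force between the fingers and red_half_arch below 0.05 N).
It fails at once if the purple bite key is dropped (faster than 0.7 m/s while no finger touches it) (linear speed of bite_key above 0.7 m/s and contact force between the fingers and bite_key below 0.05 N).
It fails at once if the pink crown box is dropped (faster than 0.7 m/s while no finger touches it) (linear speed of crown_box above 0.7 m/s and contact force between the fingers and crown_box below 0.05 N).
It fails at once if a sand-coloured model is moved more than 20 mm (distance of any of sand_full_arch, sand_half_arch from where it was at the start of the episode above 0.02 m).
It also fails if it takes over 88 s, if anything falls off the work surface, if the arm or the gripper's body presses on something with over 40 N, if the wrist force passes 120 N, or if a joint passes its speed limit or range.

### The arm

A 7-joint arm with a two-finger parallel gripper is mounted at the origin on the work surface. World frame = base frame: x ahead of the robot, y to its left, z up, the work surface at z = 0. Lengths are in m, angles in degrees, forces in N, time in s.
With the tool pointing down it reaches from about 0.4 to 0.85 m from the base axis. Payload 10.4 kg.
Tool frame: the origin (TCP) lies on the centre line of the jaws, within the pads' length; the fingertips stand 22 mm ahead of it and the grasp point (between the pads) lies 3 mm ahead of it (arm.tips_ahead is the distance from the TCP to the fingertips, in m); z points along the fingers, y is the line along which they close (so a half turn about z gives the same grasp; the last joint's range is limited). The gripper opens to 85 mm and grips with 20 to 120 N. Pads are 22 mm wide; open, the fingers measure 114 mm over their backs; the gripper's body (76 mm by 85 mm) begins 54 mm behind the grasp point. The pads swing forward as they close: fully open they stand 13 mm farther back than shut.
Start: joints at [65.34, 19.034, -3.707, 83.658, 1.238, 77.344, -5.071], TCP at [0.248, -0.574, 0.253] pointing down, gripper open.
Joint ranges: [-148.97, 148.97], [-28.65, 121.19], [-84.17, 76.75], [9.2, 138.47], [-72.65, 252.65], [3.7, 117.97], [-149.18, 149.18]. Speed limits (degrees/s): [127.2, 127.2, 159.86, 159.86, 180, 180, 180].

### API

Orientations are given as [roll, pitch, yaw] about the fixed x, y, z axes, in that order (R = Rz(yaw) Ry(pitch) Rx(roll)).
In Python, from station import arm gives the robot as it stands.
- The arm moves only by the shell command python3 -m jog 'ROWS' [FORCE]. ROWS is JSON, a list of rows, each a list of 7 numbers: the shift along the world's x, y, z in cm, then the turn, a rotation vector about the world's x, y, z in rad, then the finger opening in cm, from 0 to 8.54. In form: [[dx, dy, dz, rx, ry, rz, fingers], ...]. A call has 1 to 12 rows; each row shifts and turns the commanded pose from where the row before left it; what a row does not reach is not made up. A row lasts 1/12 s, in which the tool goes at most 41.7 mm and 7.16 degrees, less where a joint would pass 70% of its speed; a pose out of reach is approached as far as the arm can. A call with a gripper value outside its range is refused whole. The fingers move at their own pace and stop on an object; FORCE is the grip in N (left out, the last holds). Time passes only in rows, so rows that do not move let the fingers close. It gives the time, the measured TCP pose, the force, the opening and the grip force at its end, in the units of the state.
- arm.get_state(): the state, without advancing time (a new reading comes with each control period).
- arm.capture(name): name is "scene" or "top" or "wrist"; returns a dict with "color" (384x512x3 uint8, red, green, blue), "range_z" (384x512 float32, m along the optical axis (not along the pixel's ray), 0 where there is no reading), "fx", "fy", "cx", "cy" (pixels), "position" and "attitude" of the camera in the world. Camera axes: x right, y down, z forward; pixel columns grow to the right and rows downward; lengths in m; the calibration is good to about 2 mm. A picture is of the moment at which its call begins.
- arm.job_done(): hands the job in; it is judged then, once.
The state is a dict: "time_s": time; "q": joint angles; "dq": joint speeds; "joint_efforts": joint torques, N m; "tcp_pos": TCP position; "tool_rot": TCP orientation; "ft_force": force on the tool from outside, world axes, zero at the start; "moment": the same for the moment, N m; "width": opening from 0.0 (shut) to 1.0 (fully open); "grasp_force": force on a finger pad.
Only numpy, scipy, OpenCV 4.12 (cv2) and the standard library are available. Lean on these libraries where they do the work, as an engineer would, in place of code of your own. Each camera call takes 0.05 s, during which the arm holds its last target. There are 200 camera calls.

## Working session

There is one attempt and no reset: what is moved stays moved. The work goes in short steps, Python scripts to look and compute and a shell command to move; the robot and the scene stay as the last step left them, time stands still between calls to the robot, and variables do not carry over. Pictures are saved under pics/ and viewed, at most 14 in all, crops included, and the job is handed in when it is done.

```bash
ls; mkdir -p pics; python3 - <<'E'
from station import arm
import cv2,numpy as np
s=arm.get_state();print(s['time_s'],s['tcp_pos'],s['tool_rot'],s['width'])
for n in("top","scene"):
    c=arm.capture(n);cv2.imwrite(f"pics/{n}0.png",c["color"][:,:,::-1]);np.savez(f"/tmp/{n}0.npz",**c)
    print(n,c['position'],c['attitude'],c['fx'],c['cx'],c['cy'])
E
```

```text
pics
0.0 [ 0.24775154 -0.57341666  0.25249216] [-1.79917095e+02  3.24999552e-03  2.33701920e+01] 0.9969710987118297
top [0.35125055 0.01485192 0.93143272] [-168.4955489    -0.1996006   -97.16159257] 363.8485269909235 257.16940661811225 193.51986836012895
scene [ 1.06313479 -0.12016609  0.50734388] [-129.8886261     0.27844022   78.85166011] 349.713987180029 257.67644612828616 192.78492942264882
```

View pics/top0.png

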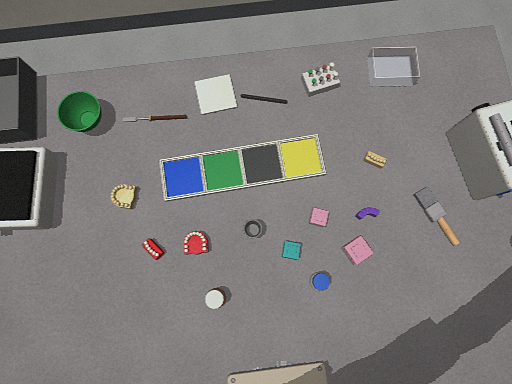

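View pics/scene0.png

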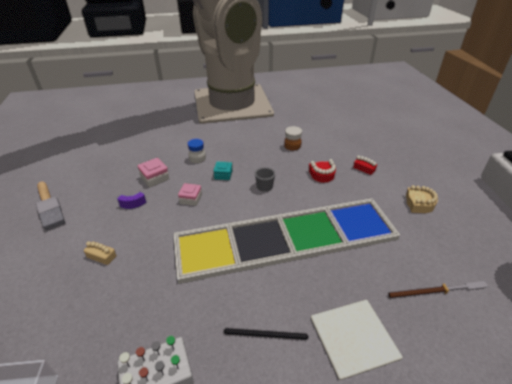

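Candidates (top view):
- Full arch: red (195,243), sand (123,196).
- Half arch: red (152,249), sand (375,159).
- Bite key: (368,213), the only one.
- Boxes: small pink (319,217), large pink (358,249), turquoise (291,250). I take the smaller pink one at (319,217).

```bash
cat > h.py <<'E'
import numpy as np,cv2
from scipy.spatial.transform import Rotation as R
def pts(c):
    h,w=c['range_z'].shape;v,u=np.mgrid[:h,:w];z=c['range_z']
    p=np.stack([(u-c['cx'])/c['fx']*z,(v-c['cy'])/c['fy']*z,z],-1)
    return p@R.from_euler('xyz',c['attitude'],degrees=True).as_matrix().T+c['position']
def ray(c,u,v,h):
    "pixel -> world point on plane z=h"
    d=R.from_euler('xyz',c['attitude'],degrees=True).apply(np.stack([(np.asarray(u)-c['cx'])/c['fx'],(np.asarray(v)-c['cy'])/c['fy'],np.ones(np.shape(u))],-1))
    return c['position']+d*((h-c['position'][2])/d[...,2])[...,None]
E
python3 - <<'E'
from h import *
c=dict(np.load('/tmp/top0.npz'));P=pts(c);hsv=cv2.cvtColor(c['color'],cv2.COLOR_RGB2HSV);print(hsv.shape)
vv,uu=np.mgrid[:384,:512]
def rect(x):
    r=cv2.minAreaRect((x[:,:2]*1000).astype(np.float32));return np.round(r[0],1),np.round(r[1],1),round(r[2],1)
for n,(u,v,r) in dict(rfull=(195,243,22),rhalf=(152,249,17),key=(368,213,17),box=(319,217,15),bigpink=(358,249,22),turq=(291,250,15),sfull=(123,196,22),shalf=(375,159,17),cup=(254,229,15)).items():
    m=(abs(uu-u)<r)&(abs(vv-v)<r)&(P[...,2]>.009)
    x=P[m];print(n,len(x),'zmax',x[:,2].max().round(4),*rect(x),x.mean(0).round(4))
for n,(lo,hi) in dict(blue=((105,150,80),(125,255,255)),green=((50,150,60),(75,255,255)),yellow=((24,170,120),(34,255,255))).items():
    m=cv2.inRange(hsv,lo,hi)[:]*((uu>155)&(uu<330)&(vv>130)&(vv<205)).astype(np.uint8)
    x=P[m>0];print(n,*rect(ray(c,uu[m>0],vv[m>0],.007)),'z',np.median(x[:,2]).round(4))
print('bench z',[P[v,u,2].round(4) for u,v in((100,260),(340,190),(250,300))])
v=c['color'];crop=v[140:290,110:410][:,:,::-1];cv2.imwrite('pics/crop0.png',cv2.resize(crop,None,fx=2.6,fy=2.6,interpolation=cv2.INTER_CUBIC))
E
```

```text
(384, 512, 3)
rfull 489 zmax 0.9314 [409.6  94.9] [189.   59.7] 71.4 [0.4287 0.1546 0.0335]
rhalf 242 zmax 0.9314 [385.4 156.5] [287.9  44.5] 67.7 [0.4281 0.2594 0.0307]
key 169 zmax 0.9314 [ 411.1 -144.9] [ 28. 340.] 15.8 [ 0.4473 -0.269   0.0625]
box 282 zmax 0.9314 [401.7 -89.5] [ 51.  226.2] 38.5 [ 0.4549 -0.1563  0.0307]
bigpink 547 zmax 0.9314 [ 344.3 -130.4] [ 62.6 284. ] 9.7 [ 0.3617 -0.2318  0.0506]
turq 279 zmax 0.9314 [380.  -42.5] [ 48.6 118.9] 4.4 [ 0.3827 -0.076   0.0346]
sfull 489 zmax 0.9314 [484.5 176.2] [413.8  62.7] 59.1 [0.5691 0.3227 0.0328]
shalf 229 zmax 0.9314 [ 465.8 -173.9] [ 55.  438.2] 38.4 [ 0.5852 -0.3239  0.0312]
cup 168 zmax 0.9314 [412.2   4.2] [115.1  45.7] 11.7 [0.4476 0.011  0.0487]
blue [607.6 175.6] [93.  93.5] 2.5 z 0.0071
green [611.9  71.8] [92.1 91.8] 2.6 z 0.0074
yellow [ 621.4 -137.5] [91.2 91.6] 2.6 z 0.0074
bench z [np.float64(0.0014), np.float64(-0.001), np.float64(0.0019)]
```

View pics/crop0.png

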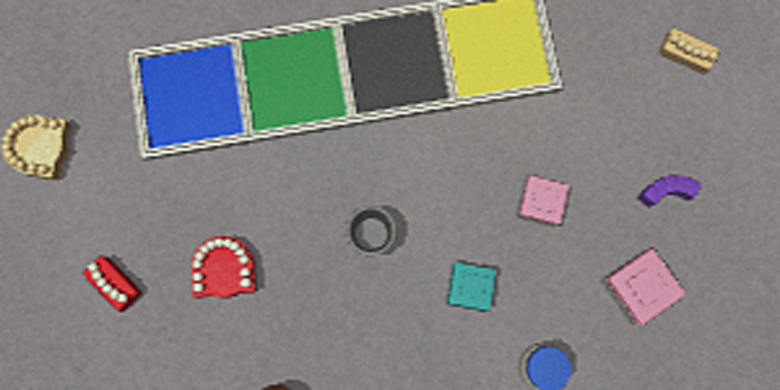

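The crop shows the red full arch (224,268), red half arch (112,283), smaller pink box (545,200) and purple key (672,190). The choice stands.

```bash
python3 - <<'E'
from h import *
c=dict(np.load('/tmp/top0.npz'));P=pts(c)
vv,uu=np.mgrid[:384,:512]
for n,(u,v,r,lo) in dict(rfull=(195,243,22,.016),rhalf=(152,249,17,.016),key=(368,213,17,.018),box=(319,217,15,.02),big=(358,249,22,.02),turq=(291,250,15,.02)).items():
    m=(abs(uu-u)<r)&(abs(vv-v)<r)&(P[...,2]>lo)&(P[...,2]<.06)
    x=P[m];q=(x[:,:2]*1000).astype(np.float32);rr=cv2.minAreaRect(q)
    k=q-q.mean(0);w,V=np.linalg.eigh(k.T@k);a=np.degrees(np.arctan2(V[1,1],V[0,1]))
    sk=np.mean((k@V[:,0])**3)
    print(n,len(x),'zmed',np.median(x[:,2]).round(4),np.round(rr[0],1),np.round(rr[1],1),round(rr[2],1),'mean',q.mean(0).round(1),'long axis',a.round(1),'minor',V[:,0].round(2),'skew',sk.round(1))
    b=c['color'][v-3:v+4,u-3:u+4].reshape(-1,3).mean(0).round();print(b)
E
```

```text
rfull 476 zmed 0.0228 [431.8 155.7] [58.4 54.6] 83.9 mean [429.6 156.4] long axis 91.8 minor [-1.   -0.03] skew -389.2
[205.  67.  72.]
rhalf 222 zmed 0.0227 [429.1 263.4] [50.8 25.8] 37.7 mean [429.1 262.4] long axis -142.4 minor [ 0.61 -0.79] skew -50.7
[177. 105.  98.]
key 149 zmed 0.0263 [ 452.  -282.3] [24.4 54.9] 2.7 mean [ 451.9 -281.8] long axis 93.0 minor [-1.   -0.05] skew 5.2
[109.  81. 145.]
box 261 zmed 0.0288 [ 456.4 -158.5] [39.9 40.3] 68.7 mean [ 456.  -157.6] long axis 134.3 minor [-0.72 -0.7 ] skew -5.1
[204. 150. 171.]
big 505 zmed 0.0378 [ 362.2 -238.9] [53.3 53.4] 25.9 mean [ 361.9 -237. ] long axis 104.1 minor [-0.97 -0.24] skew 4.3
[205. 146. 169.]
turq 268 zmed 0.0285 [383.2 -77.4] [39.8 39.9] 72.8 mean [383.  -77.1] long axis 125.5 minor [-0.81 -0.58] skew -14.2
[ 69. 163. 157.]
```

```bash
python3 -c "
from station import arm; print(arm.tips_ahead)"; python3 -m jog '[[2.08,2.91,0,0,0,0.1215,5],[2.08,2.91,0,0,0,0.1215,5],[2.08,2.91,0,0,0,0.1215,5],[2.08,2.91,0,0,0,0.1215,5],[2.08,2.91,0,0,0,0.1215,5],[2.08,2.91,0,0,0,0.1215,5],[2.08,2.91,0,0,0,0.1215,5],[2.08,2.91,0,0,0,0.1215,5],[2.08,2.91,0,0,0,0.1215,5],[2.08,2.91,0,0,0,0.1215,5],[0,0,0,0,0,0,5],[0,0,0,0,0,0,5]]' 40; python3 -c "
from station import arm; print(arm.tips_ahead,arm.get_state()['q'])
from h import *
c=arm.capture('wrist');cv2.imwrite('pics/w1.png',c['color'][:,:,::-1]);np.savez('/tmp/w1.npz',**c);print(c['position'],c['attitude'])"
```

```text
0.022
time_s: 1.1
tcp_pos: [0.4569, -0.2807, 0.2531]
tool_rot: [180.0, -0.0, 93.2]
ft_force: [-0.4, -1.5, -0.2]
width: 0.587
grasp_force: 0.0
0.022 [ 48.58855973   9.47643114 -24.29361517  96.14264635   3.98433078
  75.25494487  26.78784395]
[ 0.45325834 -0.2110356   0.37460303] [ 1.64183321e+02 -3.68031000e-03  3.23895850e+00]
```

View pics/w1.png

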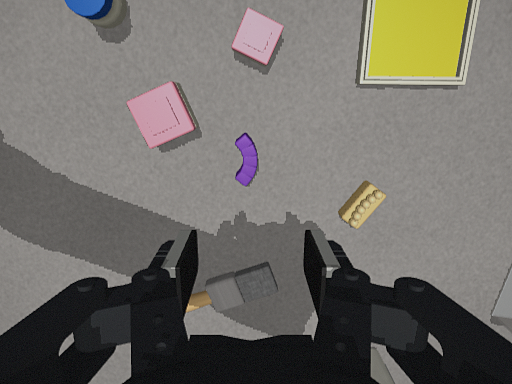

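The wrist view shows the key at (247,160), bulging right (+x), with the small pink box at (257,37). I refine the key pose from this view and find the fingertip height from the range data.

```bash
cat >> h.py <<'E'
def obj(c,u,v,r,lo,hi=.06):
    P=pts(c);vv,uu=np.mgrid[:384,:512];m=(abs(uu-u)<r)&(abs(vv-v)<r)&(P[...,2]>lo)&(P[...,2]<hi)
    q=(P[m][:,:2]*1000).astype(np.float32);rr=cv2.minAreaRect(q);return len(q),np.round(rr[0],1),np.round(rr[1],1),round(rr[2],1),np.median(P[m][:,2]).round(4)
E
python3 - <<'E'
from h import *
c=dict(np.load('/tmp/w1.npz'))
print('key',obj(c,247,160,32,.018)); print('box',obj(c,257,37,32,.02)); print('big',obj(c,162,115,38,.025));print('shalf',obj(c,362,205,28,.012))
P=pts(c)
m=(P[...,2]>.1)&(c['range_z']>0); x=P[m]; print('lowest finger',np.percentile(x[:,2],[0,.5,2,5]).round(4)); y=x[x[:,2]<np.percentile(x[:,2],2)]; print(y.mean(0))
E
```

```text
key (755, array([ 452.4, -280.1]), array([24.2, 56.9]), 2.5, np.float64(0.0268))
box (1823, array([ 456.7, -155.7]), array([40.4, 40. ]), 68.4, np.float64(0.0292))
big (2808, array([ 363. , -236.4]), array([53.1, 53. ]), 26.4, np.float64(0.0382))
shalf (1100, array([ 589.4, -326.9]), array([52. , 26.1]), 56.6, np.float64(0.0233))
lowest finger [0.2348 0.2408 0.2484 0.2601]
[ 0.45691477 -0.27547387  0.24332446]
```

```bash
python3 -m jog '[[0,0,-3,0,0,0,5],[0,0,-3,0,0,0,5],[0,0,-3,0,0,0,5],[0,0,-3,0,0,0,5],[0,0,-3,0,0,0,5],[0,0,-3,0,0,0,5],[0,0,-2,0,0,0,5],[0,0,-1.3,0,0,0,5],[0,0,-1,0,0,0,5],[0,0,0,0,0,0,5],[0,0,0,0,0,0,1.0],[0,0,0,0,0,0,1.0]]' 40; python3 -m jog '[[0,0,0,0,0,0,1],[0,0,0,0,0,0,1],[0,0,0,0,0,0,1],[0,0,0,0,0,0,1]]'
```

```text
time_s: 2.15
tcp_pos: [0.4566, -0.2834, 0.0316]
tool_rot: [179.9, 0.1, 92.9]
ft_force: [0.8, 0.2, 0.5]
width: 0.311
grasp_force: 0.0
time_s: 2.48
tcp_pos: [0.4568, -0.2833, 0.0318]
tool_rot: [179.9, 0.1, 93.0]
ft_force: [-1.3, -0.2, 7.0]
width: 0.198
grasp_force: 38.2
```

```bash
python3 -m jog '[[0,0,2,0,0,0,1],[0,0,4,0,0,0,1],[1.59,3.54,0,0,0,0,1],[1.59,3.54,0,0,0,0,1],[1.59,3.54,0,0,0,0,1],[1.59,3.54,0,0,0,0,1],[1.59,3.54,0,0,0,0,1],[1.59,3.54,0,0,0,0,1],[1.59,3.54,0,0,0,0,1],[1.59,3.54,0,0,0,0,1],[1.59,3.54,0,0,0,0,1],[1.59,3.54,0,0,0,0,1]]'; python3 -m jog '[[0,0,-1,0,0,0,1],[0,0,0,0,0,0,1],[0,0,0,0,0,0,1]]'
```

```text
time_s: 3.48
tcp_pos: [0.6156, 0.0729, 0.0909]
tool_rot: [179.9, 0.0, 93.0]
ft_force: [1.5, 0.1, 0.1]
width: 0.202
grasp_force: 38.2
time_s: 3.73
tcp_pos: [0.6145, 0.0709, 0.08]
tool_rot: [-179.9, 0.0, 93.0]
ft_force: [0.0, -0.3, 0.5]
width: 0.2
grasp_force: 38.2
```

```bash
python3 -m jog '[[0,0,-1.5,0,0,0,1],[0,0,-1.3,0,0,0,1],[0,0,-0.6,0,0,0,1],[0,0,-0.3,0,0,0,1],[0,0,-0.2,0,0,0,1],[0,0,-0.2,0,0,0,1],[0,0,0,0,0,0,1]]'
```

```text
time_s: 4.32
tcp_pos: [0.615, 0.0711, 0.0394]
tool_rot: [180.0, 0.0, 93.0]
ft_force: [-0.0, -0.9, -0.3]
width: 0.199
grasp_force: 38.2
```

```bash
python3 -m jog '[[0,0,-0.1,0,0,0,1],[0,0,0,0,0,0,1]]';python3 -m jog '[[0,0,0,0,0,0,2.2],[0,0,0,0,0,0,3],[0,0,0,0,0,0,4],[0,0,0,0,0,0,4],[0,0,0,0,0,0,4],[0,0,2,0,0,0,4],[0,0,4,0,0,0,5],[0,0,4,0,0,0,5],[0,0,0,0,0,0,5]]'; python3 -c "
from station import arm
from h import *
c=arm.capture('top');cv2.imwrite('pics/t1.png',c['color'][:,:,::-1]);c=arm.capture('wrist');cv2.imwrite('pics/w2.png',c['color'][:,:,::-1]);np.savez('/tmp/w2.npz',**c)"
```

```text
time_s: 4.48
tcp_pos: [0.6152, 0.0713, 0.0389]
tool_rot: [179.9, 0.0, 93.0]
ft_force: [0.3, -0.2, 1.7]
width: 0.199
grasp_force: 38.4
time_s: 5.23
tcp_pos: [0.6185, 0.0724, 0.1466]
tool_rot: [179.4, -0.0, 93.0]
ft_force: [0.9, 0.5, 0.5]
width: 0.587
grasp_force: 0.0
```

View pics/w2.png

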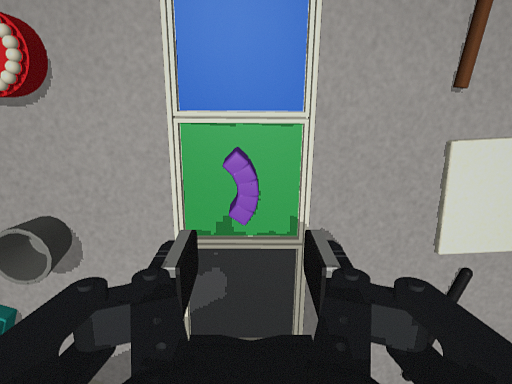

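The wrist view shows the key flat at (240,187), with the green well centred at about (241,180). Next is the crown box.

```bash
python3 -m jog '[[-1.99,-2.85,0,0,0,-0.0535,7],[-1.99,-2.85,0,0,0,-0.0535,7],[-1.99,-2.85,0,0,0,-0.0535,7],[-1.99,-2.85,0,0,0,-0.0535,7],[-1.99,-2.85,0,0,0,-0.0535,7],[-1.99,-2.85,0,0,0,-0.0535,7],[-1.99,-2.85,0,0,0,-0.0535,7],[-1.99,-2.85,0,0,0,-0.0535,7],[0,0,-2,0,0,0,7],[0,0,-2,0,0,0,7],[0,0,0,0,0,0,7],[0,0,0,0,0,0,7]]'; python3 -c "
from station import arm
from h import *
s=arm.get_state();print(s['tcp_pos'],s['tool_rot'])
c=arm.capture('wrist');cv2.imwrite('pics/w3.png',c['color'][:,:,::-1]);np.savez('/tmp/w3.npz',**c)
P=pts(c);m=cv2.inRange(cv2.cvtColor(c['color'],cv2.COLOR_RGB2HSV),(150,40,100),(175,150,255))>0
m&=(P[...,2]<.06)&(P[...,2]>.015)&(abs(P[...,0]-.4565)<.04)&(abs(P[...,1]+.157)<.04);print(m.sum(),cv2.minAreaRect((P[m][:,:2]*1000).astype('f4')))"
```

```text
time_s: 6.33
tcp_pos: [0.4545, -0.1563, 0.0971]
tool_rot: [-179.8, -0.0, 68.5]
ft_force: [0.3, 0.0, 0.6]
width: 0.818
grasp_force: 0.0
[ 0.4545371  -0.15626802  0.09710547] [-1.79800007e+02 -1.25098337e-02  6.84737810e+01]
3966 ((456.5809326171875, -155.0982666015625), (40.004249572753906, 39.84897994995117), 68.35320281982422)
```

```bash
python3 -m jog '[[0.1,0,-2,0,0,0,7],[0,0,-2,0,0,0,7],[0,0,-1.5,0,0,0,7],[0,0,-1,0,0,0,7],[0,0,-0.5,0,0,0,7],[0,0,0,0,0,0,3],[0,0,0,0,0,0,3],[0,0,0,0,0,0,3],[0,0,0,0,0,0,3],[0,0,0,0,0,0,3],[0,0,0,0,0,0,3]]' 40
```

```text
time_s: 7.3
tcp_pos: [0.4576, -0.157, 0.0294]
tool_rot: [179.9, -0.0, 68.5]
ft_force: [-0.4, 0.4, 6.6]
width: 0.457
grasp_force: 41.3
```

```bash
python3 -m jog '[[0,0,2,0,0,0,3],[0,0,3,0,0,0,3],[2.65,2.05,0,0,0,0,3],[2.65,2.05,0,0,0,0,3],[2.65,2.05,0,0,0,0,3],[2.65,2.05,0,0,0,0,3],[2.65,2.05,0,0,0,0,3],[2.65,2.05,0,0,0,0,3],[0,0,-1.5,0,0,0,3],[0,0,-1,0,0,0,3],[0,0,-0.8,0,0,0,3],[0,0,-0.5,0,0,0,3]]';python3 -m jog '[[0,0,-0.3,0,0,0,3],[0,0,-0.1,0,0,0,3],[0,0,0,0,0,0,3],[0,0,0,0,0,0,3]]'
```

```text
time_s: 8.3
tcp_pos: [0.6144, -0.0349, 0.039]
tool_rot: [-179.9, 0.1, 68.4]
ft_force: [-0.6, 0.1, 0.1]
width: 0.46
grasp_force: 40.5
time_s: 8.63
tcp_pos: [0.6158, -0.0343, 0.0368]
tool_rot: [179.9, -0.0, 68.4]
ft_force: [0.3, 0.1, -0.3]
width: 0.453
grasp_force: 40.5
```

```bash
python3 -m jog '[[0,0,-0.1,0,0,0,3],[0,0,0,0,0,0,3],[0,0,0,0,0,0,3]]'
```

```text
time_s: 8.88
tcp_pos: [0.6159, -0.0342, 0.0365]
tool_rot: [179.9, 0.0, 68.4]
ft_force: [-4.1, -2.1, 9.1]
width: 0.455
grasp_force: 41.5
```

```bash
python3 -m jog '[[0,0,0,0,0,0,4.2],[0,0,0,0,0,0,4.6],[0,0,0,0,0,0,5.2],[0,0,0,0,0,0,5.2],[0,0,0,0,0,0,5.2],[0,0,2,0,0,0,5.2],[0,0,3,0,0,0,5.2],[0,0,3,0,0,0,7],[0,0,3,0,0,0,8.2]]'; python3 -m jog '[[-1.55,1.58,0,0,0,0.122,8.2],[-1.55,1.58,0,0,0,0.122,8.2],[-1.55,1.58,0,0,0,0.122,8.2],[-1.55,1.58,0,0,0,0.122,8.2],[-1.55,1.58,0,0,0,0.122,8.2],[-1.55,1.58,0,0,0,0.122,8.2],[-1.55,1.58,0,0,0,0.122,8.2],[-1.55,1.58,0,0,0,0.122,8.2],[-1.55,1.58,0,0,0,0.122,8.2],[-1.55,1.58,0,0,0,0.122,8.2],[-1.55,1.58,0,0,0,0.122,8.2],[-1.55,1.58,0,0,0,0.122,8.2]]';  python3 -m jog '[[0,0,0,0,0,0.122,8.2],[0,0,0,0,0,0.122,8.2],[0,0,0,0,0,0.122,8.2],[0,0,0,0,0,0.04,8.2],[0,0,0,0,0,0,8.2],[0,0,0,0,0,0,8.2]]'; python3 -c "
from station import arm
from h import *
s=arm.get_state();print(s['q'])
c=arm.capture('wrist');cv2.imwrite('pics/w4.png',c['color'][:,:,::-1]);np.savez('/tmp/w4.npz',**c)"
```

```text
time_s: 9.63
tcp_pos: [0.6154, -0.0336, 0.1464]
tool_rot: [-180.0, 0.0, 68.5]
ft_force: [0.5, -0.8, -0.5]
width: 0.871
grasp_force: 0.0
time_s: 10.63
tcp_pos: [0.4288, 0.1565, 0.1453]
tool_rot: [-180.0, 0.0, 152.7]
ft_force: [0.7, 0.7, 1.1]
width: 0.96
grasp_force: 0.0
time_s: 11.13
tcp_pos: [0.4297, 0.1558, 0.1454]
tool_rot: [180.0, 0.0, 175.5]
ft_force: [-0.2, 0.8, 1.0]
width: 0.956
grasp_force: 0.0
[ 22.38459808   7.88764488 -50.14031124 113.57199169   6.88340687
  61.52353613  54.71258606]
```

View pics/w4.png

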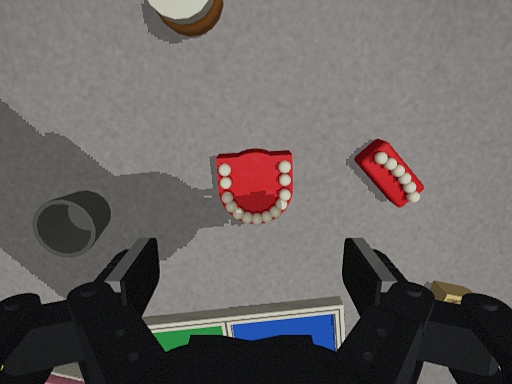

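The red full arch is at (255,185), with flat sides parallel to the fingers. The red half arch is at (390,174).

```bash
python3 - <<'E'
from h import *
c=dict(np.load('/tmp/w4.npz'));print(obj(c,255,185,48,.014),obj(c,390,174,44,.014))
P=pts(c);m=(P[...,2]>.06)&(c['range_z']>0);print('lowest finger',np.percentile(P[m][:,2],[0,.5,2]))
E
```

```text
(4708, array([432., 160.]), array([58. , 58.1]), 87.9, np.float64(0.0234)) (2338, array([429.1, 267.1]), array([51.7, 26.4]), 38.6, np.float64(0.023))
lowest finger [0.1354576  0.13944044 0.14521781]
```

```bash
python3 -m jog '[[0.1,0.2,-3,0,0,0.02,8.2],[0,0,-3,0,0,0,8.2],[0,0,-3,0,0,0,8.2],[0,0,-1.5,0,0,0,8.2],[0,0,-1,0,0,0,8.2],[0,0,-0.5,0,0,0,8.2],[0,0,0,0,0,0,5],[0,0,0,0,0,0,5],[0,0,0,0,0,0,5],[0,0,0,0,0,0,5],[0,0,0,0,0,0,5],[0,0,0,0,0,0,5]]' 40
```

```text
time_s: 12.18
tcp_pos: [0.4316, 0.1582, 0.0265]
tool_rot: [180.0, 0.1, 176.7]
ft_force: [-1.9, -0.1, 8.5]
width: 0.667
grasp_force: 43.6
```

```bash
python3 -m jog '[[0,0,2,0,0,0,5],[0,0,3,0,0,0,5],[2.95,0.32,0,0,0,0,5],[2.95,0.32,0,0,0,0,5],[2.95,0.32,0,0,0,0,5],[2.95,0.32,0,0,0,0,5],[2.95,0.32,0,0,0,0,5],[2.95,0.32,0,0,0,0,5],[0,0,-1.2,0,0,0,5],[0,0,-1,0,0,0,5],[0,0,-0.8,0,0,0,5],[0,0,-0.5,0,0,0,5]]';python3 -m jog '[[0,0,-0.4,0,0,0,5],[0,0,-0.2,0,0,0,5],[0,0,0,0,0,0,5],[0,0,0,0,0,0,5]]'
```

```text
time_s: 13.18
tcp_pos: [0.6062, 0.1768, 0.039]
tool_rot: [-180.0, -0.1, 176.8]
ft_force: [0.4, 0.1, -0.6]
width: 0.67
grasp_force: 43.6
time_s: 13.52
tcp_pos: [0.6077, 0.177, 0.0348]
tool_rot: [180.0, 0.0, 176.7]
ft_force: [0.2, -0.4, -1.0]
width: 0.667
grasp_force: 43.6
```

```bash
python3 -m jog '[[0,0,-0.1,0,0,0,5],[0,0,0,0,0,0,5],[0,0,0,0,0,0,5]]'
```

```text
time_s: 13.77
tcp_pos: [0.6079, 0.1771, 0.0337]
tool_rot: [180.0, 0.0, 176.7]
ft_force: [-0.2, -0.4, 0.1]
width: 0.668
grasp_force: 43.7
```

```bash
python3 -m jog '[[0,0,-0.1,0,0,0,5],[0,0,0,0,0,0,5],[0,0,0,0,0,0,5]]'
```

```text
time_s: 14.02
tcp_pos: [0.6079, 0.1771, 0.0336]
tool_rot: [-180.0, 0.0, 176.7]
ft_force: [-4.5, -1.9, 10.4]
width: 0.665
grasp_force: 44.8
```

```bash
python3 -m jog '[[0,0,0,0,0,0,5.9],[0,0,0,0,0,0,6.2],[0,0,0,0,0,0,6.5],[0,0,0,0,0,0,6.6],[0,0,0,0,0,0,6.6],[0,0,0.5,0,0,0,6.6],[0,0,2,0,0,0,6.6],[0,0,3,0,0,0,6.6],[0,0,3,0,0,0,6.6],[0,0,2.5,0,0,0,5.5]]'; python3 -m jog '[[-2.56,1.26,0,0,0,0.103,5.5],[-2.56,1.26,0,0,0,0.103,5.5],[-2.56,1.26,0,0,0,0.103,5.5],[-2.56,1.26,0,0,0,0.103,5.5],[-2.56,1.26,0,0,0,0.103,5.5],[-2.56,1.26,0,0,0,0.103,5.5],[-2.56,1.26,0,0,0,0.103,5.5],[0,0,0,0,0,0,5.5],[0,0,0,0,0,0,5.5],[0,0,0,0,0,0,5.5]]'; python3 -c "
from station import arm
from h import *
s=arm.get_state();print(s['q'])
c=arm.capture('wrist');cv2.imwrite('pics/w5.png',c['color'][:,:,::-1]);np.savez('/tmp/w5.npz',**c)
P=pts(c);m=(P[...,2]>.014)&(P[...,2]<.05)&(np.hypot(P[...,0]-.429,P[...,1]-.265)<.045);print(m.sum(),cv2.minAreaRect((P[m][:,:2]*1000).astype('f4')))
c=arm.capture('top');cv2.imwrite('pics/t2.png',c['color'][:,:,::-1])"
```

```text
time_s: 14.85
tcp_pos: [0.6078, 0.1774, 0.1447]
tool_rot: [180.0, 0.1, 176.8]
ft_force: [-0.2, -0.2, 0.1]
width: 0.653
grasp_force: 0.0
time_s: 15.68
tcp_pos: [0.4291, 0.2649, 0.1427]
tool_rot: [-180.0, 0.0, -142.0]
ft_force: [0.3, 0.0, 0.7]
width: 0.642
grasp_force: 0.0
[ 15.34923996  18.70560741 -59.3381923  107.06849303  17.88172152
  64.23760919  77.38184833]
2189 ((429.371826171875, 267.4447021484375), (51.73263931274414, 26.00768280029297), 38.7744255065918)
```

View pics/w5.png

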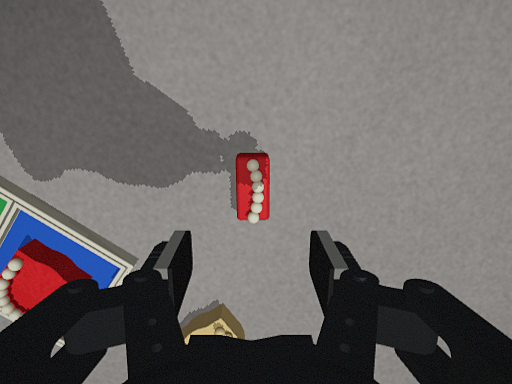

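View pics/t2.png

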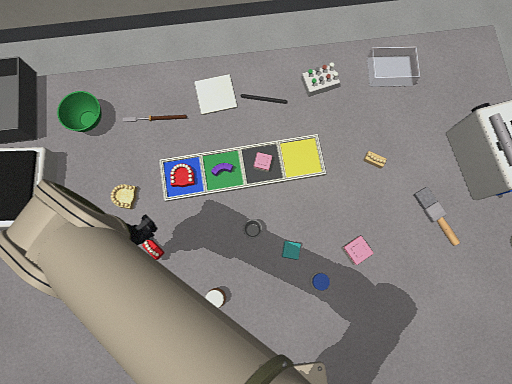

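The half arch at (253,187) is aligned between the fingers. In the top view all three placed pieces sit mid-well: red at (182,175), key at (223,170), box at (263,161).

```bash
python3 -m jog '[[0,0.1,-3,0,0,0.01,5.5],[0,0,-3,0,0,0,5.5],[0,0,-2.5,0,0,0,5.5],[0,0,-1.5,0,0,0,5.5],[0,0,-1,0,0,0,5.5],[0,0,-0.5,0,0,0,5.5],[0,0,0,0,0,0,1.8],[0,0,0,0,0,0,1.8],[0,0,0,0,0,0,1.8],[0,0,0,0,0,0,1.8],[0,0,0,0,0,0,1.8],[0,0,0,0,0,0,1.8]]' 40
```

```text
time_s: 16.78
tcp_pos: [0.4293, 0.2666, 0.0284]
tool_rot: [-180.0, 0.1, -141.4]
ft_force: [-0.4, 0.3, 7.1]
width: 0.287
grasp_force: 40.6
```

```bash
python3 -m jog '[[0,0,1.5,0,0,0,1.8],[0,0,3,0,0,0,1.8],[0,0,2.5,0,0,0,1.8]]'; python3 -m jog '[[1.6,-3.36,0,0,0,-0.1,1.8],[1.6,-3.36,0,0,0,-0.1,1.8],[1.6,-3.36,0,0,0,-0.1,1.8],[1.6,-3.36,0,0,0,-0.1,1.8],[1.6,-3.36,0,0,0,-0.1,1.8],[1.6,-3.36,0,0,0,-0.1,1.8],[1.6,-3.36,0,0,0,-0.1,1.8],[1.6,-3.36,0,0,0,-0.1,1.8],[1.6,-3.36,0,0,0,-0.1,1.8],[1.6,-3.36,0,0,0,-0.1,1.8],[1.6,-3.36,0,0,0,-0.1,1.8],[1.6,-3.36,0,0,0,-0.1,1.8]]'; python3 -m jog '[[0,0,-1,0,0,0,1.8],[0,0,0,0,0,0,1.8],[0,0,0,0,0,0,1.8]]'
```

```text
time_s: 17.03
tcp_pos: [0.4281, 0.2662, 0.0985]
tool_rot: [180.0, -0.0, -141.3]
ft_force: [0.7, -0.1, -0.3]
width: 0.292
grasp_force: 39.6
time_s: 18.03
tcp_pos: [0.6209, -0.139, 0.0977]
tool_rot: [-180.0, 0.0, 149.6]
ft_force: [0.9, -0.0, -0.6]
width: 0.294
grasp_force: 39.6
time_s: 18.28
tcp_pos: [0.62, -0.1364, 0.0869]
tool_rot: [180.0, -0.1, 149.9]
ft_force: [0.7, 1.1, 0.1]
width: 0.296
grasp_force: 39.6
```

Touch is expected at about z = 0.035.

```bash
python3 -m jog '[[0.1,0,-1.5,0,0,0,1.8],[0,0,-1.5,0,0,0,1.8],[0,0,-1,0,0,0,1.8],[0,0,-0.6,0,0,0,1.8],[0,0,-0.3,0,0,0,1.8],[0,0,-0.2,0,0,0,1.8],[0,0,0,0,0,0,1.8],[0,0,0,0,0,0,1.8]]'; python3 -m jog '[[0,0,-0.1,0,0,0,1.8],[0,0,0,0,0,0,1.8],[0,0,0,0,0,0,1.8]]'
```

```text
time_s: 18.95
tcp_pos: [0.6218, -0.1369, 0.0368]
tool_rot: [180.0, 0.0, 149.9]
ft_force: [-0.5, -0.9, -0.3]
width: 0.296
grasp_force: 39.6
time_s: 19.2
tcp_pos: [0.6216, -0.1371, 0.0356]
tool_rot: [180.0, 0.0, 149.9]
ft_force: [-0.3, -0.1, -1.4]
width: 0.292
grasp_force: 39.6
```

```bash
python3 -m jog '[[0,0,-0.1,0,0,0,1.8],[0,0,0,0,0,0,1.8],[0,0,0,0,0,0,1.8]]'
```

```text
time_s: 19.45
tcp_pos: [0.6217, -0.137, 0.0354]
tool_rot: [-180.0, 0.0, 149.9]
ft_force: [-2.6, 0.0, 8.8]
width: 0.294
grasp_force: 40.7
```

It has touched. I release it, retreat up and back, and check every pose from the top.

```bash
python3 -m jog '[[0,0,0,0,0,0,2.8],[0,0,0,0,0,0,3.2],[0,0,0,0,0,0,3.8],[0,0,0,0,0,0,3.8],[0,0,0,0,0,0,3.8],[0,0,1,0,0,0,3.8],[0,0,3,0,0,0,4],[0,0,4,0,0,0,5],[0,0,4,0,0,0,5],[0,0,4,0,0,0,5]]'; python3 -m jog '[[-2,-3.3,0,0,0,0,5],[-2,-3.3,0,0,0,0,5],[-2,-3.3,0,0,0,0,5],[-2,-3.3,0,0,0,0,5],[-2,-3.3,0,0,0,0,5],[-2,-3.3,0,0,0,0,5],[-2,-3.3,0,0,0,0,5],[-2,-3.3,0,0,0,0,5],[-2,-3.3,0,0,0,0,5],[0,0,0,0,0,0,5],[0,0,0,0,0,0,5]]'; python3 - <<'E'
from station import arm
from h import *
c=arm.capture('top');P=pts(c);cv2.imwrite('pics/t3.png',c['color'][:,:,::-1])
for n,x,y in(('full',607.6,175.6),('key',612.2,71.2),('box',616.8,-33.1),('half',621.4,-137.5),('sfull',569,323),('shalf',589,-327)):
    m=(P[...,2]>(.022 if x>600 else .014))&(P[...,2]<.06)&(np.hypot(P[...,0]*1000-x,P[...,1]*1000-y)<44)
    r=cv2.minAreaRect((P[m][:,:2]*1000).astype('f4'));print(n,np.round(r[0],1),np.round(r[1],1),'off',np.round([r[0][0]-x,r[0][1]-y],1),np.percentile(P[m][:,2],[50,98]).round(4))
E
```

```text
time_s: 20.28
tcp_pos: [0.6212, -0.1366, 0.1969]
tool_rot: [180.0, -0.0, 149.9]
ft_force: [0.8, -1.8, 0.4]
width: 0.582
grasp_force: 0.0
time_s: 21.2
tcp_pos: [0.4395, -0.4364, 0.1948]
tool_rot: [-180.0, 0.0, 149.6]
ft_force: [0.9, 1.5, 0.3]
width: 0.587
grasp_force: 0.0
full [608.3 173.2] [56.7 58.5] off [ 0.7 -2.4] [0.0298 0.04  ]
key [611.5  71.4] [23.8 55.8] off [-0.7  0.2] [0.0325 0.0352]
box [615.5 -36.1] [39.8 40.2] off [-1.3 -3. ] [0.0351 0.0394]
half [ 621.2 -139.6] [25.8 51.8] off [-0.2 -2.1] [0.0297 0.0413]
sfull [573.3 329.9] [59.1 57.9] off [4.3 6.9] [0.0223 0.0328]
shalf [ 589.3 -329.1] [51.2 26.7] off [ 0.3 -2.1] [0.0232 0.0336]
```

View pics/t3.png

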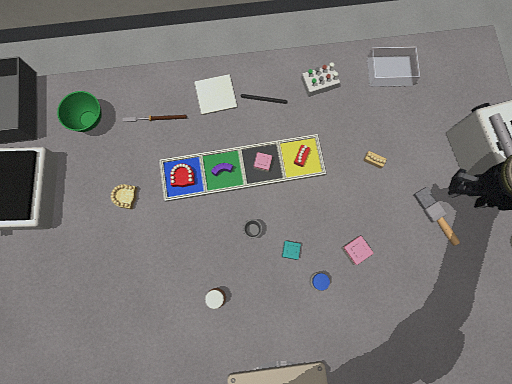

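All four sit flat within about 3 mm of their well centres, and the sand models are still at (123,196) and (375,159). I hand the job in.

```bash
python3 -c "
from station import arm; print(arm.job_done())"
```

```text
the job is handed in; nothing more can be done
None
```

The red patient's case is packed and handed in at about 21 s: by the last top view, all four pieces sit flat within about 4 mm of their well centres and the sand models are where they started; no verdict came back.

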